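# Clip the takeaway tub shut and roll it home under the pass shelf

## Robot

A 6-joint arm with a two-finger parallel gripper is mounted at the origin on the work surface. World frame = base frame: x ahead of the robot, y to its left, z up, the work surface at z = 0. Lengths are in m, angles in rad, forces in N, time in s.
With the tool pointing down it reaches from about 0.4 to 0.825 m from the base axis. Payload 7 kg.
Tool frame: the origin (TCP) lies at the centre of the arm's flange, where the gripper is bolted on; the fingertips stand 178 mm ahead of it and the grasp point (between the pads) lies arm.tcp_to_grasp ahead of it (arm.tcp_to_grasp is the distance from the TCP to the grasp point, in m); z points along the fingers, y is the direction in which the jaws open and shut (so a half turn about z gives the same grasp; the last joint's range is limited). The gripper opens to 88 mm and grips with 3 to 60 N. Pads are 19 mm wide; open, the fingers measure 130 mm over their backs; the gripper's body (78 mm by 193 mm) begins 47 mm behind the grasp point.
Start: joints at [1.637, 0.359, 0.012, 0, -1.224, -0.288], TCP at [0.149, 0.658, 0.405] pointing down, gripper open.
Joint ranges: [-3.07, 3.07], [-1.43, 2.12], [-1.02, 1.25], [-3.03, 1.67], [-3.05, -0], [-3.03, 3.03]. Speed limits (rad/s): [2.39, 2.39, 3.01, 3.14, 3.14, 3.14].

## Interface

Orientations are given as [roll, pitch, yaw] about the fixed x, y, z axes, in that order (R = Rz(yaw) Ry(pitch) Rx(roll)).
In Python, from station import arm gives the robot as it stands.
- The arm moves only by the tool move_arm, never from a script. Its argument "deltas" is a list of rows, each a list of 6 numbers: the shift along the world's x, y, z in mm, then the turn, a rotation vector about the world's x, y, z in degrees. In form: [[tx, ty, tz, ax, ay, az], ...]. A call has exactly 5 rows; each row shifts and turns the commanded pose from where the row before left it; what a row does not reach is not made up. A row lasts 1/12 s, in which the tool goes at most 41.7 mm and 7.16 degrees, less where a joint would pass 70% of its speed; a pose out of reach is approached as far as the arm can. A call with a gripper value outside its range is refused whole. "claw" is the closure in counts, from 0 (fully open) to 255 (shut), set as the call begins (left out, the last holds). The fingers move at their own pace and stop on an object; "squeeze" is the grip in N (left out, the last holds). Time passes only in rows, so rows that do not move let the fingers close, or fill a call up. It gives the time, the measured TCP pose, the force and the opening at its end, in the units of the state.
- arm.get_state(): the state, without advancing time (a new reading comes with each control period).
- arm.grab_frame(name): name is "scene" or "top" or "wrist"; returns the picture (480x640x3 uint8, red, green, blue); there is no depth.
- arm.calibration(name): a dict with "intrinsics" (3x3 intrinsics, pixels), "T" (4x4, takes a point from camera to world coordinates); the wrist camera has in their place "mount" (4x4, takes a point from camera to tool coordinates, whose origin is the TCP and whose axes are the flange's). Camera axes: x right, y up, looking along -z (the intrinsics and any distortion apply to the point x, -y, -z); pixel columns grow to the right and rows downward; lengths in m; the calibration is good to about 2 mm. A picture is of the moment at which its call begins: read the wrist's pose just before it. calibration takes no time and is no camera call.
- arm.job_done(): hands the job in, once; it reports no verdict.
Trained networks look in the newest picture that a camera, given by its name, has taken for a name from the list of things; names that differ only in an ending like _2 or _b are one class to them, and where a whole thing is asked for, a point or a joint stands for the part that bears it (a point fixed in the world has none). Each returns a list of dicts, best first, with "score" (0 to 1); they miss things now and then, are a little off and sometimes report something else, mostly with a low value. They report only what shows in the picture. A call takes as long as a camera call. They do not tell look-alikes from the thing itself.
- arm.spot_in(thing, camera): "xy" ([column, row] in pixels, amid what is visible of it).
- arm.masks_of(thing, camera): "pixels" (480x640 bool, what is visible of it) and "xy" ([column, row] in pixels, amid what is visible of it).
- arm.spot_point(thing, camera): "xy" ([column, row] in pixels: a listed point, or the origin of a listed thing).
The state is a dict: "t": time; "q": joint angles; "qd": joint speeds; "joint_efforts": joint torques, N m; "eef_pos": TCP position; "ee_rot": TCP orientation; "force": force on the tool from outside, world axes, zero at the start; "moment": the same for the moment, N m; "width": finger opening in m.
Only numpy, scipy, OpenCV 4.12 (cv2) and the standard library are available. Lean on these libraries where they do the work, as an engineer would, in place of code of your own. Each camera call takes 0.05 s, during which the arm holds its last target. There are 200 camera calls.

## Task

Close the takeaway tub that waits on the roller lane: press its lid down until both long edges have clicked home. Then push the closed tub gently along the rollers, under the pass shelf, firmly home until the sprung stop in the bay bottoms out, leave it sitting there against the stop, and do not disturb the things around the lane.

Things in the scene. Friction and masses are not known exactly. Their poses are not given: they have to be found in the camera images.
- lane: Fixed steel roller lane, 400 mm long, 140 wide. Origin: middle of its underside on the table; x runs along it towards the bay, y to its left, z up. Twelve grey free-turning rollers, 22 mm dia, tops at z = 55 mm, from x = -176 to 176 mm. Two side rails, inner faces at y = +-62 mm, tops at z = 76 mm. Open at its near (-x) end.
- cheek_mid (a point): Midpoint between two round rubber side cheeks (50 mm dia, 26 high), at x = 85, z = 90 mm of the lane; lane axes. They poke in to y = +-50 mm, are sprung, spread as the tub is pushed between them, then pinch its sides: up to about 13 N to push in, then about 2 to 6 N of drag, which also holds the tub where it is left.
- bay: Bay over the lane's far end; origin and axes as lane. Pass shelf: steel plate x = 12 to 215, y = +-112, z = 150 to 156 mm, on four 14 mm posts at y = +-105 mm; on it two stacked steamers (x from 86 mm, up to z = 246 mm) and a box (x from 135, up to z = 201 mm).
- shelf_edge (a point): Middle of the shelf's front lower edge, at x = 12, z = 150 mm of the lane. It overhangs the rear of the tub at home by 20 to 38 mm, so a vertical tool cannot follow the tub home: tilt it about 35 to 45 degrees, fingers pointing forward under the shelf.
- bay_end (a point): Fixed mark near the sprung stop plate (80 mm wide, z = 71 to 105 mm), x = 175, z = 88 mm of the lane. The stop's setting differs each time and is not measured: it is bottomed out with the tub's origin somewhere from x = 100 to 120 mm. It yields 7 mm (about 1.2 to 2.3 N), then is rigid: a steep rise above the drag. 5 to 15 N on it is right; over 35 N is too much.
- tub: Black takeaway tub, loose on the rollers near the lane's open end. 140 (x) x 110 (y) mm, 0.3 to 0.65 kg. Origin: centre of its underside; x towards the bay within a few degrees, z up. Rim at z = 60 mm, end lips (4 mm thick, notched for the lid's tongues) up to 76 mm. Along each long side a sprung clip whose round nose (8 mm) stands at z = 65 to 73, y = 52 to 60 mm. Push the flat rear face (x = -70 mm), with less than 45 N.
- lid: White snap-fit lid, loose, 128 (x) x 108 (y) x 8 mm, 60 g, between the tub's end lips; a 20 mm tongue at each end sits in a notch of the lip. Origin: centre of its underside; axes as the tub's (at the start it lies on the two clip noses, underside at about z = 70 mm of the tub; clipped home: 60 mm, on the rim). Press with less than 45 N.
- left_edge (a point): Middle of the lid's left (+y) long edge, on its upper face, 50 mm from the lid's middle. z = 78 mm of the tub at the start, 68 mm clipped. Pressing down some 10 to 15 mm inside the edge meets about 4 to 9 N of clip, which past half way snaps over the edge and holds it; then the edge is hard on the rim. Not clipped unless below 71 mm.
- right_edge (a point): The same for the right (-y) long edge. The two edges click separately, and pressing one may lift the other.
- steamer: Bystander: bamboo steamer, 140 mm dia, 60 mm high, left of the lane. Origin: centre of its underside.
- sauce: Bystander: amber sauce bottle, 44 mm dia, 130 mm high, right of the bay. Origin: centre of its underside.
- tray: Bystander: foil tray, 156 x 121 x 37 mm, right of the lane. Origin: centre of its underside.
- dish: Bystander: white bowl, 90 mm dia, 35 mm high, left of the bay. Origin: centre of its underside.
- filling: Bystander: white box of filling, 150 x 120 x 75 mm, at the right of the table. Origin: centre of its underside.
- jar: Bystander: jar, 70 mm dia, 90 mm high, at the left of the table. Origin: centre of its underside.
Things that resemble listed ones, but are neither listed nor needed, are in the scene too. Of the things like the lid, leave any that is red; of the rest the larger one is meant. Leave any green look-alike of the tub alone.

How it is judged:
By the outcome, as a careful person would: the job done as asked, in the order asked, and still so for the second after the job is handed in, with the robot touching nothing.
It also fails if it takes over 58 s, if anything falls off the work surface, if the arm or the gripper's body presses on something with over 40 N, if the wrist force passes 120 N, or if a joint passes its speed limit or range.

## Working session

There is one attempt and no reset: what is moved stays moved. The work goes in short steps, Python scripts to look and compute and a tool call to move; the robot and the scene stay as the last step left them, time stands still between calls to the robot, and variables do not carry over. Pictures are saved under pics/ and viewed, about 8 in all and at most 12, crops included, and the job is handed in when it is done.

Besides the shell and the picture viewer there is one more tool, called by a JSON object that holds its "op" and its "data", one argument or row to a line. move_arm: Moves the arm, as the interface text tells. Its arguments: {"type":"object","properties":{"deltas":{"type":"array","items":{"type":"array","items":{"type":"number"}}},"claw":{"type":"number"},"squeeze":{"type":"number"}},"required":["deltas"]}

```bash
mkdir -p pics; ls
cat > h.py <<'E'
import numpy as np, cv2
from station import arm
def ray(cam,px):
    c=arm.calibration(cam); K=np.array(c["intrinsics"]); T=np.array(c["T"])
    d=np.array(c.get("distortion",[0,0,0,0,0]),float) 
    u=cv2.undistortPoints(np.array([[px]],float),K,d)[0,0]
    v=T[:3,:3]@np.array([u[0],-u[1],-1.0]); return T[:3,3],v
def onz(cam,px,z):
    o,v=ray(cam,px); return o+v*(z-o[2])/v[2]
def tri(p):
    A=np.zeros((3,3));b=np.zeros(3)
    for cam,px in p:
        o,v=ray(cam,px); v=v/np.linalg.norm(v); M=np.eye(3)-np.outer(v,v); A+=M;b+=M@o
    return np.linalg.solve(A,b)
E
python3 - <<'E'
from h import *
np.set_printoptions(precision=4,suppress=True)
print(arm.get_state(),arm.tcp_to_grasp)
for n in("scene","top"):
    c=arm.calibration(n); print(n,c)
    cv2.imwrite(f"pics/{n}0.png",arm.grab_frame(n)[:,:,::-1])
for n in("scene","top"):
  for t in("lane","cheek_mid","shelf_edge","bay_end","tub","lid","left_edge","right_edge"):
    print(n,t,[(np.round(d["xy"],1),round(d["score"],2)) for d in arm.spot_point(t,n)][:4])
E
```

```text
pics
{'t': 0.0, 'q': array([ 1.6371,  0.3594,  0.0111, -0.0003, -1.2241, -0.2881]), 'qd': array([-0.0013,  0.0003, -0.001 , -0.0017,  0.0002, -0.0004]), 'joint_efforts': array([  0.0031, -58.2729,  29.3054,   6.9969,   0.0071,  -0.0002]), 'eef_pos': array([0.1485, 0.6583, 0.4037]), 'ee_rot': array([ 3.1399, -0.0002, -0.2219]), 'force': array([0.1368, 0.3146, 0.3384]), 'moment': array([-0.0543, -0.0357, -0.0257]), 'width': 0.08777195890969243} 0.1593
scene {'intrinsics': array([[482.9573,   0.    , 324.1503],
       [  0.    , 482.9573, 244.8559],
       [  0.    ,   0.    ,   1.    ]]), 'T': array([[ 0.2876, -0.6293,  0.722 ,  1.4361],
       [ 0.9577,  0.1857, -0.2196, -0.3021],
       [ 0.0041,  0.7546,  0.6562,  0.9399],
       [ 0.    ,  0.    ,  0.    ,  1.    ]])}
top {'intrinsics': array([[562.3783,   0.    , 319.8351],
       [  0.    , 562.3783, 233.5627],
       [  0.    ,   0.    ,   1.    ]]), 'T': array([[ 0.0214,  0.9865, -0.1621,  0.2629],
       [-0.9997,  0.0236,  0.0118, -0.0155],
       [ 0.0155,  0.1618,  0.9867,  1.8174],
       [ 0.    ,  0.    ,  0.    ,  1.   
[... 454 characters left out ...]
302.4, 239.2]), 0.56)]
scene right_edge [(array([232.6, 251.6]), 0.73), (array([294.2, 263.6]), 0.66)]
top lane [(array([313.8, 223.8]), 0.88)]
top cheek_mid [(array([311.7, 173.1]), 0.38)]
top shelf_edge [(array([312.1, 216.1]), 0.65)]
top bay_end []
top tub [(array([343.7, 235. ]), 0.67), (array([443.9, 190.8]), 0.66), (array([340.4, 233.7]), 0.33)]
top lid [(array([239.5, 311.5]), 0.83), (array([345. , 230.6]), 0.8), (array([351.5, 218.1]), 0.71)]
top left_edge [(array([330.9, 246.5]), 0.73), (array([405.4, 298.1]), 0.6), (array([162.9, 237.4]), 0.48)]
top right_edge [(array([352.8, 217.5]), 0.98), (array([228.5, 301. ]), 0.96), (array([381.4, 293. ]), 0.9), (array([311.8, 173.7]), 0.47)]
```

View pics/scene0.png

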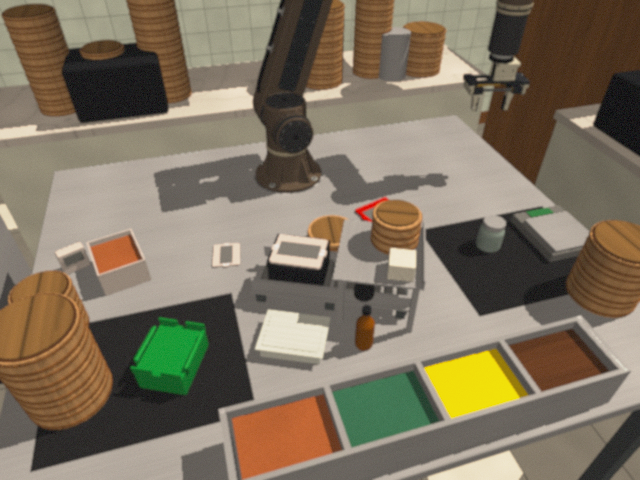

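View pics/top0.png

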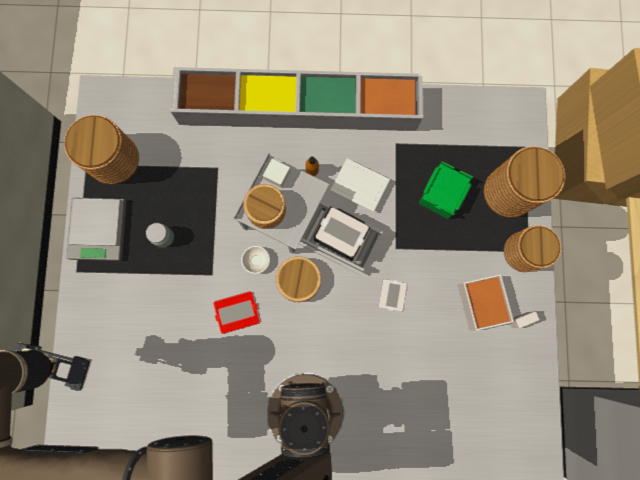

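The candidates for the lid are:
- Red lid: top (237,312). Leave it.
- Small white lid: top (393,295). It is the smaller one.
- White lid on the black tub: top (343,231). This is the one meant.

For the tub, the green one at top (445,190) is to be left, so I want the black one at (342,232). I'll check this in a close crop.

Run:
```python
from h import *
np.set_printoptions(precision=4,suppress=True)
t=cv2.imread("pics/top0.png")[140:290,225:405]; t=cv2.resize(t,None,fx=4,fy=4,interpolation=cv2.INTER_CUBIC); 
cv2.imwrite("pics/c1.png",t[:600])
print("cheek",onz("top",[311.7,173.1],.09))
print("shelf edge scene/top", onz("scene",[339.1,248.7],.15),onz("top",[312.1,216.1],.156))
print("lane",onz("scene",[333.6,289.4],0.0),onz("top",[313.8,223.8],0))
print("lid", onz("top",[345,230.6],.13),onz("scene",[296.9,249.8],.13),tri([("top",[345,230.6]),("scene",[296.9,249.8])]))
print("R",onz("top",[352.8,217.5],.133),onz("scene",[294.2,263.6],.133)); print("L",onz("top",[330.9,246.5],.133),onz("scene",[302.4,239.2],.133))
arm.grab_frame("top")
m=arm.masks_of("lid","top")
for d in m[:5]:
    p=d["pixels"]; 
    print(d["xy"],d["score"],p.sum(),cv2.minAreaRect(np.argwhere(p)[:,::-1].astype(np.float32)))
for d in arm.masks_of("tub","top")[:3]:
    p=d["pixels"]; 
    print(d["xy"],d["score"],p.sum(),cv2.minAreaRect(np.argwhere(p)[:,::-1].astype(np.float32)))
```

```text
cheek [ 0.7402 -0.0062  0.09  ]
shelf edge scene/top [ 0.5913 -0.0065  0.15  ] [ 0.5885 -0.011   0.156 ]
lane [ 0.5835 -0.0156  0.    ] [ 0.5935 -0.0167  0.    ]
lid [ 0.5511 -0.1121  0.13  ] [ 0.5438 -0.1025  0.13  ] [ 0.5508 -0.108   0.1372]
R [ 0.5917 -0.1352  0.133 ] [ 0.5943 -0.122   0.133 ]
L [ 0.5008 -0.07    0.133 ] [ 0.5111 -0.0795  0.133 ]
[235.9, 313.1] 0.71 1386 ((235.9622039794922, 312.3803405761719), (34.429351806640625, 43.96517562866211), 72.47443389892578)
[387.9, 292.4] 0.57 682 ((392.48077392578125, 295.0961608886719), (23.730052947998047, 30.594118118286133), 11.309932708740234)
[340.4, 233.1] 0.56 1489 ((341.5413818359375, 231.8407440185547), (44.85248565673828, 35.43505859375), 28.610458374023438)
[295.6, 275.5] 0.38 1630 ((297.60003662109375, 278.70001220703125), (44.72135925292969, 45.16857147216797), 63.43495178222656)
[442.5, 190.4] 0.97 1801 ((445.50006103515625, 190.0), (39.35479736328125, 48.746280670166016), 26.56505012512207)
[336.4, 248.9] 0.78 290 ((341.1000061035156, 232.30001831054688), (46.06299591064453, 41.59086608886719), 26.56505012512207)
```

View pics/c1.png

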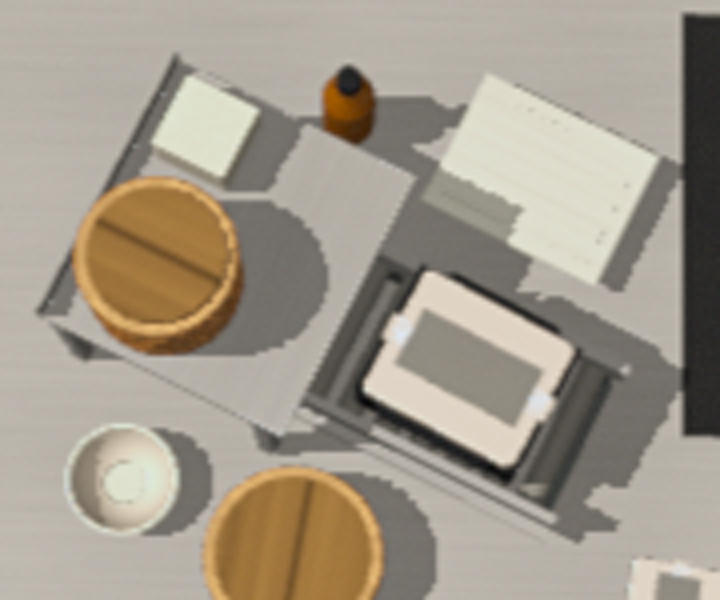

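Run:
```python
from h import *
np.set_printoptions(precision=4,suppress=True)
f=lambda c,z: onz("top",[225+c[0]/4,140+c[1]/4],z)
a,b=f((417,178),.156),f((278,433),.156)
d=b-a; yaw=np.arctan2(d[1],d[0])-np.pi/2
print("shelf R,L",a,b,np.linalg.norm(d),np.degrees(yaw))
c,e=f((555,516),.076),f((628,372),.076); d=c-e
print("near rails L,R",c,e,np.linalg.norm(d),np.degrees(np.arctan2(d[1],d[0]))-90)
l=f((470,367),.137); print("lid",l)
# lid corners
for q in((425,270),(578,350),(515,468),(365,392)): print(f(q,.136))
w1,w2=f((400,328),.135),f((540,402),.135); d=w1-w2; print("tongues",w1,w2,np.linalg.norm(d),np.degrees(np.arctan2(d[1],d[0])))
# far shelf corners: crop (178,57),(40,312)
g,h=f((178,57),.156),f((40,312),.156); print("far",g,h)
d=(h+g-a-b)/2; print("dir",np.degrees(np.arctan2(d[1],d[0])),np.linalg.norm(d))
st=arm.get_state(); print(arm.calibration("wrist"))
```

```text
shelf R,L [ 0.6876 -0.0607  0.156 ] [0.4897 0.0392 0.156 ] 0.22162851883321977 63.2139077009171
near rails L,R [ 0.4406 -0.1753  0.076 ] [ 0.5555 -0.2317  0.076 ] 0.12797538986036924 63.82770332934325
lid [ 0.5462 -0.1042  0.137 ]
[ 0.6206 -0.0687  0.136 ]
[ 0.5614 -0.1861  0.136 ]
[ 0.4701 -0.1393  0.136 ]
[ 0.5253 -0.025   0.136 ]
tongues [ 0.5753 -0.0506  0.135 ] [ 0.5209 -0.1577  0.135 ] 0.12016713828378862 63.08626081409341
far [0.7781 0.1239 0.156 ] [0.5771 0.2202 0.156 ]
dir 64.05990482289606 0.20331749710591637
{'intrinsics': array([[419.348 ,   0.    , 312.8548],
       [  0.    , 419.348 , 232.6746],
       [  0.    ,   0.    ,   1.    ]]), 'mount': array([[ 0.0004,  0.9529,  0.3032,  0.0822],
       [ 1.    , -0.0003, -0.0004, -0.0007],
       [-0.0003,  0.3032, -0.9529,  0.0203],
       [ 0.    ,  0.    ,  0.    ,  1.    ]])}
```

The crop confirms it: the white lid with the grey window sits on the black tub, crop (470,367). The lane heads at about 63.7° yaw. I'll close the claw, rise and go over.

{"op": "move_arm", "data": {
  "deltas": [
    [15,-20,16,0,0,-1],
    [22,-24,16,0,0,-1],
    [22,-25,16,0,0,-1],
    [22,-25,16,0,0,-1],
    [22,-25,16,0,0,-1]
  ],
  "claw": 255,
  "squeeze": 40
}}

```text
t: 1.47
eef_pos: [0.2522, 0.5382, 0.4855]
ee_rot: [-3.141, -0.0, -0.309]
force: [0.2, 0.1, 0.1]
width: 0.0598
```

{"op": "move_arm", "data": {
  "deltas": [
    [22,-25,0,0,0,-1],
    [22,-25,0,0,0,-1],
    [22,-25,0,0,0,-1],
    [22,-25,0,0,0,-1],
    [22,-25,0,0,0,-1]
  ]
}}

```text
t: 1.88
eef_pos: [0.3622, 0.4129, 0.485]
ee_rot: [-3.141, 0.0, -0.397]
force: [1.1, 1.1, -0.2]
width: 0.0262
```

{"op": "move_arm", "data": {
  "deltas": [
    [22,-25,0,0,0,-1],
    [22,-25,0,0,0,-1],
    [22,-25,0,0,0,-1],
    [20,-25,0,0,0,-0.6],
    [19,-25,0,0,0,0]
  ]
}}

```text
t: 2.3
eef_pos: [0.4673, 0.2879, 0.4849]
ee_rot: [-3.141, -0.0, -0.46]
force: [-0.2, 1.0, -0.0]
width: 0.0007
```

{"op": "move_arm", "data": {
  "deltas": [
    [8,-30,0,0,0,0],
    [8,-30,0,0,0,0],
    [7,-30,0,0,0,0],
    [7,-30,0,0,0,0],
    [6,-30,0,0,0,0]
  ]
}}

```text
t: 2.72
eef_pos: [0.5026, 0.1379, 0.4849]
ee_rot: [-3.141, -0.0, -0.459]
force: [0.9, -0.4, -0.3]
width: 0.0003
```

{"op": "move_arm", "data": {
  "deltas": [
    [6,-30,0,0,0,0],
    [6,-30,0,0,0,0],
    [6,-30,0,0,0,0],
    [6,-30,0,0,0,0],
    [5,-25,0,0,0,0]
  ]
}}

```text
t: 3.13
eef_pos: [0.5315, -0.0074, 0.4849]
ee_rot: [-3.141, -0.0, -0.46]
force: [0.5, -0.3, -0.5]
width: 0.0002
```

{"op": "move_arm", "data": {
  "deltas": [
    [3,-20,-10,0,0,0],
    [3,-20,-10,0,0,0],
    [3,-20,-10,0,0,0],
    [3,-20,-10,0,0,0],
    [3,-18,-10,0,0,0]
  ]
}}

```text
t: 3.55
eef_pos: [0.5464, -0.1048, 0.4344]
ee_rot: [-3.141, -0.0, -0.459]
force: [0.4, 0.3, 0.4]
width: 0.0004
```

```bash
cat >> h.py <<'E'
from scipy.spatial.transform import Rotation as Ro
def wray(px,st):
    c=arm.calibration("wrist"); K=np.array(c["intrinsics"]); M=np.array(c["mount"])
    T=np.eye(4); T[:3,:3]=Ro.from_euler("xyz",st["ee_rot"]).as_matrix(); T[:3,3]=st["eef_pos"]; T=T@M
    return T[:3,3],T[:3,:3]@np.array([(px[0]-K[0,2])/K[0,0],-(px[1]-K[1,2])/K[1,1],-1])
def wz(px,z,st):
    o,v=wray(px,st); return o+v*(z-o[2])/v[2]
YAW=np.radians(63.7); O=np.array([.5833,-.0215])
U=np.array([np.cos(YAW),np.sin(YAW)]); V=np.array([-U[1],U[0]])
def lane(p): d=np.array(p)[:2]-O; return np.array([d@U,d@V])*1000
E
python3 - <<'E'
from h import *
np.set_printoptions(precision=4,suppress=True)
st=arm.get_state(); cv2.imwrite("pics/w1.png",arm.grab_frame("wrist")[:,:,::-1]); print(st["eef_pos"],st["ee_rot"],st["force"])
for t,z in(("lid",.125),("left_edge",.133),("right_edge",.133),("shelf_edge",.15),("tub",.055)):
    for d in arm.spot_point(t,"wrist")[:3]:
        p=wz(d["xy"],z,st); print(t,np.round(d["xy"]),round(d["score"],2),p,"lane",lane(p))
E
```

```text
[ 0.5464 -0.1048  0.4344] [-3.1414 -0.0003 -0.4594] [0.3882 0.2638 0.3667]
lid [527. 262.] 0.93 [ 0.4473 -0.2316  0.125 ] lane [-248.5854   28.8493]
lid [301. 219.] 0.65 [ 0.5508 -0.0971  0.125 ] lane [-82.2041  -4.3596]
left_edge [566. 260.] 0.88 [ 0.4409 -0.2546  0.133 ] lane [-272.1063   24.3648]
left_edge [303. 287.] 0.65 [ 0.5057 -0.0758  0.133 ] lane [-83.0997  45.5046]
right_edge [498. 277.] 0.93 [ 0.4506 -0.2066  0.133 ] lane [-224.7628   36.9174]
right_edge [307. 147.] 0.84 [ 0.595  -0.1238  0.133 ] lane [-86.5333 -55.8709]
shelf_edge [156. 234.] 0.85 [ 0.5902 -0.0098  0.15  ] lane [13.495  -0.9761]
shelf_edge [302. 218.] 0.6 [ 0.5569 -0.1017  0.15  ] lane [-83.5627 -11.8879]
```

View pics/w1.png

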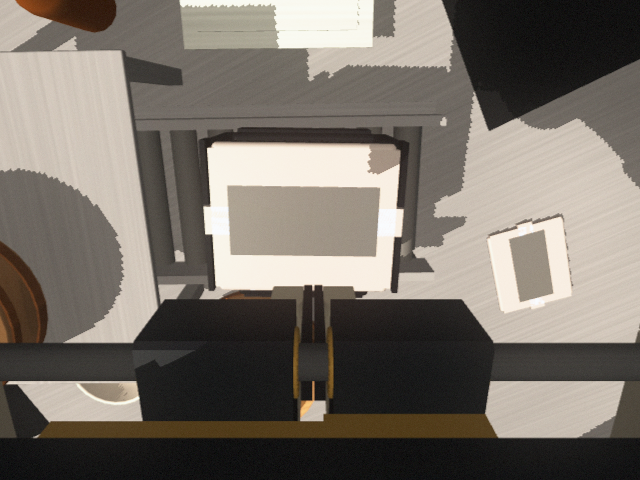

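Run:
```python
from h import *
np.set_printoptions(precision=4,suppress=True)
st=arm.get_state()
P=[wz(q,.133,st) for q in((209,142),(402,147),(397,292),(216,290))]
for p in P: print(p,lane(p))
c=sum(P)/4; print(c,lane(c)); 
for a,b in((1,0),(2,3)): d=P[b]-P[a]; print(np.degrees(np.arctan2(d[1],d[0])))
a,b=wz((124,55),.156,st),wz((157,300),.156,st); print(lane(a),lane(b))
a,b=wz((440,115),.076,st),wz((137,118),.076,st); print(lane(a),lane(b))
```

```text
[ 0.627  -0.0657  0.133 ] [-20.245  -58.7072]
[ 0.5676 -0.1787  0.133 ] [-147.8813  -55.523 ]
[ 0.4716 -0.1347  0.133 ] [-151.0265   50.0012]
[ 0.5321 -0.0157  0.133 ] [-17.4424  48.4505]
[ 0.5496 -0.0987  0.133 ] [-84.1488  -3.9446]
62.270908883301466
63.03491641632585
[  19.0907 -109.647 ] [17.538  45.0441]
[-187.8291  -74.0579] [ 48.431  -71.6754]
```

{"op": "move_arm", "data": {
  "deltas": [
    [-7,5,-22,0,0,0],
    [-7,5,-22,0,0,0],
    [-7,5,-22,0,0,0],
    [-6,4,-22,0,0,0],
    [-6,4,-18,0,0,0]
  ]
}}

```text
t: 4.27
eef_pos: [0.513, -0.0795, 0.328]
ee_rot: [-3.141, -0.0, -0.458]
force: [-0.7, 0.0, 0.5]
width: 0.0004
```

{"op": "move_arm", "data": {
  "deltas": [
    [0,0,-3,0,0,0],
    [0,0,-3,0,0,0],
    [0,0,-3,0,0,0],
    [0,0,-2,0,0,0],
    [0,0,-2,0,0,0]
  ]
}}

```text
t: 4.68
eef_pos: [0.5142, -0.0805, 0.3165]
ee_rot: [-3.141, -0.002, -0.459]
force: [-0.7, -0.3, -0.2]
width: 0.0004
```

{"op": "move_arm", "data": {
  "deltas": [
    [0,0,-1,0,0,0],
    [0,0,-1,0,0,0],
    [0,0,-1,0,0,0],
    [0,0,-1,0,0,0],
    [0,0,0,0,0,0]
  ]
}}

```text
t: 5.1
eef_pos: [0.5136, -0.0806, 0.3117]
ee_rot: [-3.142, -0.0, -0.459]
force: [-0.2, 0.7, -0.0]
width: 0.0003
```

{"op": "move_arm", "data": {
  "deltas": [
    [0,0,-1,0,0,0],
    [0,0,-1,0,0,0],
    [0,0,-1,0,0,0],
    [0,0,-1,0,0,0],
    [0,0,0,0,0,0]
  ]
}}

```text
t: 5.52
eef_pos: [0.5134, -0.0805, 0.3074]
ee_rot: [3.142, 0.0, -0.459]
force: [0.2, 0.5, 2.1]
width: 0.0004
```

{"op": "move_arm", "data": {
  "deltas": [
    [0,0,-1,0,0,0],
    [0,0,-1,0,0,0],
    [0,0,-0.5,0,0,0],
    [0,0,0,0,0,0],
    [0,0,0,0,0,0]
  ]
}}

```text
t: 5.93
eef_pos: [0.5134, -0.0806, 0.3049]
ee_rot: [3.141, 0.001, -0.459]
force: [0.0, -0.3, -0.4]
width: 0.0005
```

{"op": "move_arm", "data": {
  "deltas": [
    [0,0,-1,0,0,0],
    [0,0,-1,0,0,0],
    [0,0,-1,0,0,0],
    [0,0,0,0,0,0],
    [0,0,0,0,0,0]
  ]
}}

```text
t: 6.35
eef_pos: [0.5136, -0.0805, 0.3028]
ee_rot: [-3.141, -0.001, -0.459]
force: [-2.2, 0.8, 6.8]
width: 0.0002
```

{"op": "move_arm", "data": {
  "deltas": [
    [0,0,-1,0,0,0],
    [0,0,-1,0,0,0],
    [0,0,0,0,0,0],
    [0,0,0,0,0,0],
    [0,0,0,0,0,0]
  ]
}}

```text
t: 6.77
eef_pos: [0.5136, -0.0806, 0.3023]
ee_rot: [-3.141, -0.002, -0.458]
force: [-7.4, 2.3, 20.3]
width: 0.0
```

{"op": "move_arm", "data": {
  "deltas": [
    [0,0,13,0,0,0],
    [0,0,13,0,0,0],
    [12,-6,5,0,0,0],
    [30,-14,0,0,0,0],
    [30,-15,0,0,0,0]
  ]
}}

```text
t: 7.18
eef_pos: [0.5861, -0.1156, 0.3325]
ee_rot: [-3.14, -0.002, -0.458]
force: [0.1, 1.2, 0.3]
width: 0.0002
```

{"op": "move_arm", "data": {
  "deltas": [
    [0,0,-6,0,0,0],
    [0,0,-4,0,0,0],
    [0,0,-3,0,0,0],
    [0,0,-3,0,0,0],
    [0,0,-2,0,0,0]
  ]
}}

```text
t: 7.6
eef_pos: [0.5849, -0.1153, 0.3129]
ee_rot: [3.141, 0.0, -0.459]
force: [0.9, -0.7, 0.9]
width: 0.0002
```

{"op": "move_arm", "data": {
  "deltas": [
    [0,0,-1,0,0,0],
    [0,0,-1,0,0,0],
    [0,0,-1,0,0,0],
    [0,0,-1,0,0,0],
    [0,0,0,0,0,0]
  ]
}}

```text
t: 8.02
eef_pos: [0.5856, -0.1155, 0.3097]
ee_rot: [-3.141, -0.001, -0.459]
force: [-1.3, 0.9, 2.8]
width: 0.0002
```

{"op": "move_arm", "data": {
  "deltas": [
    [0,0,-1,0,0,0],
    [0,0,-1,0,0,0],
    [0,0,-1,0,0,0],
    [0,0,-1,0,0,0],
    [0,0,0,0,0,0]
  ]
}}

```text
t: 8.43
eef_pos: [0.5854, -0.1156, 0.3046]
ee_rot: [3.141, 0.001, -0.459]
force: [0.1, 0.3, 0.4]
width: 0.0006
```

{"op": "move_arm", "data": {
  "deltas": [
    [0,0,-1,0,0,0],
    [0,0,-1,0,0,0],
    [0,0,-1,0,0,0],
    [0,0,0,0,0,0],
    [0,0,0,0,0,0]
  ]
}}

```text
t: 8.85
eef_pos: [0.5854, -0.1156, 0.3019]
ee_rot: [3.141, 0.0, -0.459]
force: [0.3, -0.7, 0.2]
width: 0.0002
```

{"op": "move_arm", "data": {
  "deltas": [
    [0,0,-1,0,0,0],
    [0,0,-1,0,0,0],
    [0,0,0,0,0,0],
    [0,0,0,0,0,0],
    [0,0,0,0,0,0]
  ]
}}

```text
t: 9.27
eef_pos: [0.5856, -0.1156, 0.3013]
ee_rot: [-3.141, -0.001, -0.459]
force: [-2.3, 0.8, 7.0]
width: -0.0003
```

{"op": "move_arm", "data": {
  "deltas": [
    [0,0,-1,0,0,0],
    [0,0,0,0,0,0],
    [0,0,0,0,0,0],
    [0,0,0,0,0,0],
    [0,0,0,0,0,0]
  ]
}}

```text
t: 9.68
eef_pos: [0.5857, -0.1156, 0.3012]
ee_rot: [-3.141, -0.002, -0.458]
force: [-4.7, 2.3, 12.5]
width: 0.0005
```

{"op": "move_arm", "data": {
  "deltas": [
    [0,0,13,0,0,0],
    [-12,5,10,0,0,0],
    [-30,15,0,0,0,0],
    [-30,15,-6,0,0,0],
    [0,0,-8,0,0,0]
  ]
}}

```text
t: 10.1
eef_pos: [0.5091, -0.0797, 0.3085]
ee_rot: [-3.141, 0.001, -0.46]
force: [-1.2, 0.3, -0.4]
width: 0.0003
```

{"op": "move_arm", "data": {
  "deltas": [
    [0,0,-3,0,0,0],
    [0,0,-1,0,0,0],
    [0,0,0,0,0,0],
    [0,0,0,0,0,0],
    [0,0,0,0,0,0]
  ]
}}

```text
t: 10.52
eef_pos: [0.5142, -0.0808, 0.3042]
ee_rot: [3.142, -0.0, -0.46]
force: [-0.5, 1.4, 0.5]
width: 0.0002
```

{"op": "move_arm", "data": {
  "deltas": [
    [0,0,-1,0,0,0],
    [0,0,-1,0,0,0],
    [0,0,-1,0,0,0],
    [0,0,0,0,0,0],
    [0,0,0,0,0,0]
  ]
}}

```text
t: 10.93
eef_pos: [0.5136, -0.0806, 0.3014]
ee_rot: [3.142, -0.0, -0.459]
force: [-1.1, -0.0, 2.5]
width: 0.0005
```

{"op": "move_arm", "data": {
  "deltas": [
    [0,0,20,0,0,0],
    [0,0,20,0,0,-6],
    [0,-10,20,0,0,-6],
    [-6,-20,20,0,0,-6],
    [-6,-20,20,0,0,-6]
  ]
}}

```text
t: 11.35
eef_pos: [0.5014, -0.1307, 0.4019]
ee_rot: [3.141, 0.0, -0.882]
force: [1.4, -0.7, 0.1]
width: 0.0005
```

{"op": "move_arm", "data": {
  "deltas": [
    [-6,-20,0,0,0,-6],
    [-6,-20,0,0,0,-6],
    [-6,-20,0,0,0,-6],
    [-6,-20,0,0,0,-6],
    [-6,-20,0,0,0,-6]
  ]
}}

```text
t: 11.77
eef_pos: [0.471, -0.2315, 0.4011]
ee_rot: [-3.141, 0.0, -1.407]
force: [0.7, -0.4, 0.2]
width: -0.0
```

{"op": "move_arm", "data": {
  "deltas": [
    [-6,-20,0,0,0,-6],
    [-6,-20,0,0,0,-6],
    [-6,-20,0,0,0,-6],
    [-6,-13,0,0,0,-6],
    [0,0,0,0,0,-6]
  ]
}}

```text
t: 12.18
eef_pos: [0.4466, -0.3054, 0.4007]
ee_rot: [3.141, -0.0, -1.932]
force: [-0.5, 0.6, -0.5]
width: 0.0006
```

{"op": "move_arm", "data": {
  "deltas": [
    [0,0,0,0,0,-6],
    [0,0,0,4.3,-2.13,0],
    [0,0,0,4.3,-2.13,0],
    [0,0,0,4.3,-2.13,0],
    [0,0,0,4.3,-2.13,0]
  ]
}}

```text
t: 12.6
eef_pos: [0.4479, -0.3033, 0.4013]
ee_rot: [-3.14, 0.339, -2.029]
force: [0.0, -1.3, -0.9]
width: 0.0006
```

{"op": "move_arm", "data": {
  "deltas": [
    [0,0,0,4.3,-2.13,0],
    [0,0,0,4.3,-2.13,0],
    [0,0,0,4.3,-2.13,0],
    [0,0,0,4.3,-2.13,0],
    [0,0,0,0,0,0]
  ]
}}

```text
t: 13.02
eef_pos: [0.4473, -0.3045, 0.4002]
ee_rot: [3.14, 0.675, -2.033]
force: [0.1, -1.5, -0.1]
width: 0.0005
```

```bash
cat > p.py <<'E'
from h import *
np.set_printoptions(precision=4,suppress=True)
st=arm.get_state(); R=Ro.from_euler("xyz",st["ee_rot"]).as_matrix()
print(st["eef_pos"],st["q"],st["force"],"t",st["t"])
d=R[:,2]; print("z",d,"heading",np.degrees(np.arctan2(d[1],d[0])),"tilt",np.degrees(np.arccos(-d[2])),"y",R[:,1],"lateral z",R[2,1])
tip=st["eef_pos"]+.178*d; c=tip-.0095*R[:,0]
print("tip",tip,lane(tip),"corner",lane(c),c[2])
want=np.column_stack([np.array([-U[0]*np.cos(np.radians(48)),-U[1]*np.cos(np.radians(48)),-np.sin(np.radians(48))]),-V.tolist().__len__()*np.zeros(3)+np.array([-V[0],-V[1],0])*-1,np.array([U[0]*np.sin(np.radians(48)),U[1]*np.sin(np.radians(48)),-np.cos(np.radians(48))])])
want[:,1]=np.cross(want[:,2],want[:,0]); print("rotvec needed deg",np.degrees(Ro.from_matrix(want@R.T).as_rotvec()))
E
python3 p.py
```

```text
[ 0.4473 -0.3045  0.4002] [-0.5516  0.2203 -0.0253 -0.6786 -1.4357  0.2232] [ 0.1179 -1.4855 -0.0969] t 13.0167
z [ 0.2775  0.5596 -0.7809] heading 63.62418564805189 tilt 38.65260236599845 y [-0.8954  0.4454  0.001 ] lateral z 0.0009800246929138057
tip [ 0.4967 -0.2049  0.2612] [-202.7724   -3.6032] corner [-195.3535   -3.6279] 0.2671507609429679
rotvec needed deg [ 8.3497 -4.2024  0.1411]
```

{"op": "move_arm", "data": {
  "deltas": [
    [0,0,-20,4.2,-2.1,0],
    [0,0,-20,4.2,-2.1,0],
    [0,0,-20,0,0,0],
    [0,0,-20,0,0,0],
    [0,0,0,0,0,0]
  ]
}}

```text
t: 13.43
eef_pos: [0.4465, -0.3031, 0.3169]
ee_rot: [3.132, 0.833, -2.038]
force: [-1.0, 1.1, 0.0]
width: 0.0005
```

```bash
cat > g.py <<'E'
import sys
from h import *
a=cv2.resize(arm.grab_frame("wrist")[:,:,::-1],(560,420))
b=arm.grab_frame("scene")[200:320,220:440,::-1]; t=arm.grab_frame("top")[140:290,225:405,::-1]
b=cv2.resize(b,(400,218),interpolation=cv2.INTER_CUBIC); t=cv2.resize(t,(240,200),interpolation=cv2.INTER_CUBIC)
c=np.zeros((600,800,3),np.uint8); c[:380,:507]=cv2.resize(a,(507,380)); c[382:600,:400]=b; 
t=cv2.resize(t,(293,244)); c[:244,507:]=t
cv2.imwrite(sys.argv[1],c)
E
python3 p.py; python3 g.py pics/g1.png
```

```text
[ 0.4465 -0.3031  0.3169] [-0.6264  0.3337 -0.0798 -0.8295 -1.4158  0.4112] [-1.0149  1.136   0.0293] t 13.4333
z [ 0.3245  0.6647 -0.6729] heading 63.976068326742634 tilt 47.70697654423747 y [-0.896   0.444   0.0064] lateral z 0.006418980767997684
tip [ 0.5043 -0.1847  0.1971] [-181.363    -1.4638] corner [-174.9702   -1.5154] 0.20409879569904574
rotvec needed deg [ 0.1005 -0.4601  0.0576]
```

View pics/g1.png

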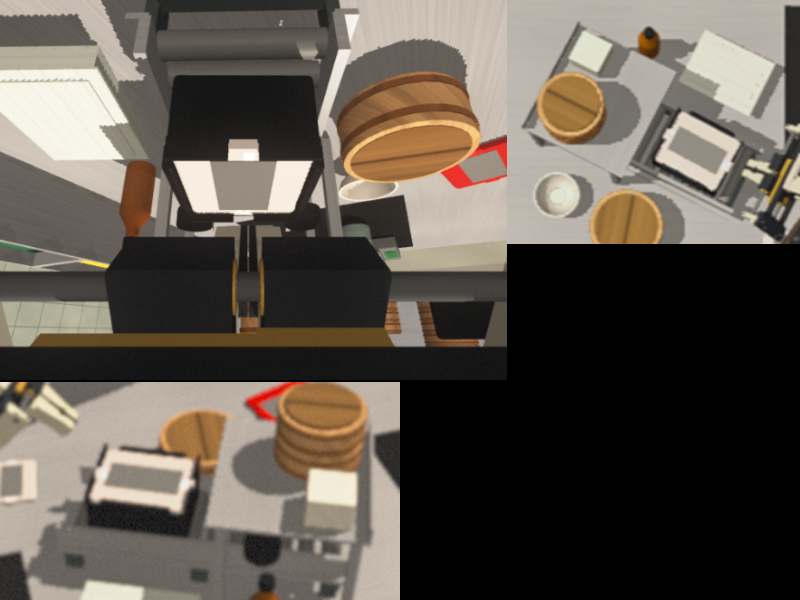

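The wrist view shows the lid flush between the lips (top-left pane, about (245,185)). The scene crop shows it level at (140,470). The tool is lined up behind the tub, so I'll go down and push.

{"op": "move_arm", "data": {
  "deltas": [
    [0,0,-22,0,0,0],
    [0,0,-22,0,0,0],
    [0,0,-22,0,0,0],
    [0,0,-22,0,0,0],
    [0,0,-11,0,0,0]
  ]
}}

```text
t: 14.0
eef_pos: [0.4476, -0.3033, 0.2215]
ee_rot: [-3.14, 0.833, -2.028]
force: [-0.9, -0.3, 0.4]
width: 0.0008
```

{"op": "move_arm", "data": {
  "deltas": [
    [1,2,0,0,0,0],
    [2,4,0,0,0,0],
    [2,4,0,0,0,0],
    [2,4,0,0,0,0],
    [2,4,0,0,0,0]
  ]
}}

```text
t: 14.42
eef_pos: [0.4571, -0.2852, 0.2236]
ee_rot: [-3.136, 0.834, -2.026]
force: [-0.4, -1.8, -0.1]
width: 0.0004
```

```bash
python3 p.py
```

```text
[ 0.4571 -0.2852  0.2236] [-0.6017  0.4461 -0.1547 -0.8747 -1.271   0.5501] [-0.3708 -1.8309 -0.0769] t 14.4167
z [ 0.3303  0.6625 -0.6723] heading 63.50108202128398 tilt 47.75823575307747 y [-0.8964  0.4432 -0.0037] lateral z -0.0036624632036542093
tip [ 0.5159 -0.1673  0.104 ] [-160.5672   -4.1504] corner [-154.1807   -4.1255] 0.11099330206575314
rotvec needed deg [0.31   0.0808 0.0088]
```

{"op": "move_arm", "data": {
  "deltas": [
    [2,4,-1.5,0,0,0],
    [2,4,-1.5,0,0,0],
    [2,4,-1,0,0,0],
    [2,4,-1,0,0,0],
    [2,4,0,0,0,0]
  ]
}}

```text
t: 14.83
eef_pos: [0.4666, -0.2651, 0.2169]
ee_rot: [-3.141, 0.834, -2.03]
force: [-0.7, 0.4, 0.3]
width: 0.0003
```

{"op": "move_arm", "data": {
  "deltas": [
    [2,4,0,0,0,0],
    [2,4,0,0,0,0],
    [2,4,0,0,0,0],
    [2,4,0,0,0,0],
    [2,4,0,0,0,0]
  ]
}}

```text
t: 15.25
eef_pos: [0.4767, -0.2451, 0.2171]
ee_rot: [-3.14, 0.834, -2.029]
force: [-0.2, -0.7, -0.7]
width: 0.0002
```

{"op": "move_arm", "data": {
  "deltas": [
    [2,4,0,0,0,0],
    [2,4,0,0,0,0],
    [2,4,0,0,0,0],
    [2,4,0,0,0,0],
    [2,4,0,0,0,0]
  ]
}}

```text
t: 15.67
eef_pos: [0.4867, -0.2252, 0.2172]
ee_rot: [-3.14, 0.834, -2.029]
force: [-0.4, 0.0, 1.0]
width: 0.001
```

```bash
python3 p.py
```

```text
[ 0.4867 -0.2252  0.2172] [-0.4933  0.4315 -0.1884 -0.9222 -1.1911  0.5051] [-0.4209  0.0405  1.0486] t 15.6667
z [ 0.3291  0.6634 -0.672 ] heading 63.61391560191899 tilt 47.779805333460175 y [-0.8963  0.4434 -0.0012] lateral z -0.001221648522520602
tip [ 0.5453 -0.1071  0.0976] [-93.5604  -3.8392] corner [-87.1766  -3.8331] 0.10460867818066655
rotvec needed deg [ 0.2284 -0.0349  0.0227]
```

{"op": "move_arm", "data": {
  "deltas": [
    [2,4,0,0,0,0],
    [2,4,0,0,0,0],
    [2,4,0,0,0,0],
    [2,4,0,0,0,0],
    [2,4,0,0,0,0]
  ]
}}

```text
t: 16.08
eef_pos: [0.4965, -0.2056, 0.2171]
ee_rot: [-3.14, 0.833, -2.029]
force: [-3.6, -5.8, 1.4]
width: 0.0005
```

```bash
python3 p.py; python3 g.py pics/g2.png
```

```text
[ 0.4965 -0.2056  0.2171] [-0.4561  0.4253 -0.1952 -0.9356 -1.1662  0.4859] [-3.617  -5.7661  1.3549] t 16.0833
z [ 0.3287  0.6629 -0.6727] heading 63.625495033157726 tilt 47.72670237361749 y [-0.8964  0.4432 -0.0012] lateral z -0.0012236078259246774
tip [ 0.555  -0.0876  0.0974] [-71.7668  -3.8681] corner [-65.3764  -3.8607] 0.1044303298980882
rotvec needed deg [ 0.2761 -0.0583  0.0109]
```

View pics/g2.png

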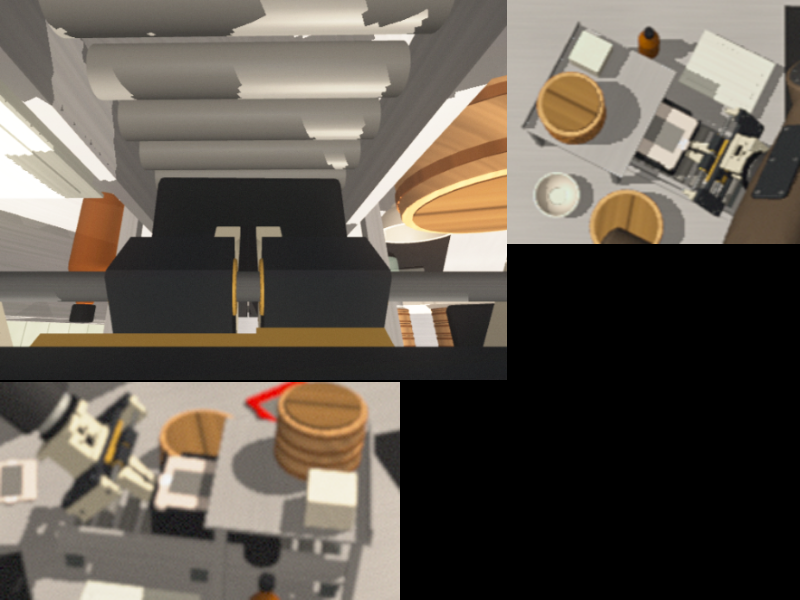

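{"op": "move_arm", "data": {
  "deltas": [
    [2,4,0,0,0,0],
    [2,4,0,0,0,0],
    [2,4,0,0,0,0],
    [2,4,0,0,0,0],
    [2,4,0,0,0,0]
  ]
}}

```text
t: 16.65
eef_pos: [0.5063, -0.186, 0.2172]
ee_rot: [-3.14, 0.833, -2.029]
force: [-4.3, -3.0, 1.8]
width: 0.0005
```

{"op": "move_arm", "data": {
  "deltas": [
    [2,4,0,0,0,0],
    [2,4,0,0,0,0],
    [2,4,0,0,0,0],
    [2,4,0,0,0,0],
    [2,4,0,0,0,0]
  ]
}}

```text
t: 17.07
eef_pos: [0.5165, -0.1651, 0.2171]
ee_rot: [-3.141, 0.834, -2.029]
force: [-4.2, -3.7, 1.5]
width: 0.0003
```

{"op": "move_arm", "data": {
  "deltas": [
    [2,4,0,0,0,0],
    [2,4,0,0,0,0],
    [2,4,0,0,0,0],
    [2,4,0,0,0,0],
    [2,4,0,0,0,0]
  ]
}}

```text
t: 17.48
eef_pos: [0.5263, -0.1449, 0.217]
ee_rot: [-3.141, 0.834, -2.029]
force: [-3.1, -3.2, 1.3]
width: 0.0005
```

```bash
python3 p.py
```

```text
[ 0.5263 -0.1449  0.217 ] [-0.3414  0.4133 -0.2055 -0.9766 -1.0922  0.4246] [-3.1329 -3.1828  1.2882] t 17.4833
z [ 0.3281  0.664  -0.6719] heading 63.701658607246 tilt 47.7854976488275 y [-0.8966  0.4429 -0.0002] lateral z -0.00022963484706384207
tip [ 0.5847 -0.0267  0.0974] [-4.0519 -3.5892] corner [ 2.3312 -3.586 ] 0.10445624351176036
rotvec needed deg [ 0.1981 -0.0832 -0.0136]
```

{"op": "move_arm", "data": {
  "deltas": [
    [2,4,0,0,0,0],
    [2,4,0,0,0,0],
    [2,4,0,0,0,0],
    [2,4,0,0,0,0],
    [1,2,0,0,0,0]
  ]
}}

```text
t: 17.9
eef_pos: [0.5353, -0.1267, 0.217]
ee_rot: [-3.141, 0.834, -2.029]
force: [-4.1, -2.7, 1.5]
width: 0.0001
```

{"op": "move_arm", "data": {
  "deltas": [
    [1,2,0,0,0,0],
    [1,2,0,0,0,0],
    [0.5,1,0,0,0,0],
    [0.5,1,0,0,0,0],
    [0,0,0,0,0,0]
  ]
}}

```text
t: 18.32
eef_pos: [0.5383, -0.1211, 0.217]
ee_rot: [-3.141, 0.834, -2.029]
force: [-3.6, -1.2, 0.7]
width: 0.0003
```

```bash
python3 p.py
```

```text
[ 0.5383 -0.1211  0.217 ] [-0.2957  0.4113 -0.2049 -0.991  -1.0624  0.3988] [-3.5863 -1.1645  0.6901] t 18.3167
z [ 0.3284  0.6639 -0.6718] heading 63.679034757318 tilt 47.7908812023318 y [-0.8965  0.443  -0.0005] lateral z -0.00047286324463619023
tip [ 0.5968 -0.0029  0.0974] [22.643  -3.8778] corner [29.0255 -3.874 ] 0.10447154593849324
rotvec needed deg [ 0.1995 -0.0684 -0.0036]
```

{"op": "move_arm", "data": {
  "deltas": [
    [0.5,1,0,0,0,0],
    [0.5,1,0,0,0,0],
    [0.5,1,0,0,0,0],
    [0.5,1,0,0,0,0],
    [0.5,1,0,0,0,0]
  ]
}}

```text
t: 18.73
eef_pos: [0.5408, -0.1164, 0.217]
ee_rot: [-3.141, 0.834, -2.029]
force: [-5.1, -1.8, 1.0]
width: 0.0005
```

{"op": "move_arm", "data": {
  "deltas": [
    [0.5,1,0,0,0,0],
    [0.5,1,0,0,0,0],
    [0.5,1,0,0,0,0],
    [0.5,1,0,0,0,0],
    [0,0,0,0,0,0]
  ]
}}

```text
t: 19.15
eef_pos: [0.5429, -0.1123, 0.217]
ee_rot: [-3.141, 0.834, -2.029]
force: [-4.1, -1.8, 0.1]
width: 0.0006
```

{"op": "move_arm", "data": {
  "deltas": [
    [0.5,1,0,0,0,0],
    [0.5,1,0,0,0,0],
    [0.5,1,0,0,0,0],
    [0,0,0,0,0,0],
    [0,0,0,0,0,0]
  ]
}}

```text
t: 19.57
eef_pos: [0.5444, -0.1094, 0.217]
ee_rot: [-3.14, 0.834, -2.029]
force: [-3.6, -2.2, 0.2]
width: 0.0007
```

{"op": "move_arm", "data": {
  "deltas": [
    [0.5,1,0,0,0,0],
    [0.5,1,0,0,0,0],
    [0.5,1,0,0,0,0],
    [0,0,0,0,0,0],
    [0,0,0,0,0,0]
  ]
}}

```text
t: 19.98
eef_pos: [0.5459, -0.1065, 0.2171]
ee_rot: [-3.14, 0.834, -2.029]
force: [-4.2, -1.1, -0.5]
width: 0.0007
```

{"op": "move_arm", "data": {
  "deltas": [
    [0.5,1,0,0,0,0],
    [0.5,1,0,0,0,0],
    [0.5,1,0,0,0,0],
    [0,0,0,0,0,0],
    [0,0,0,0,0,0]
  ]
}}

```text
t: 20.4
eef_pos: [0.5474, -0.1038, 0.2171]
ee_rot: [-3.14, 0.833, -2.029]
force: [-3.8, -2.7, 0.1]
width: 0.0002
```

```bash
python3 p.py
python3 - <<'E'
from h import *
b=arm.grab_frame("scene")[200:320,240:420,::-1]; t=arm.grab_frame("top")[150:270,245:385,::-1]; w=arm.grab_frame("wrist")[:,:,::-1]
c=np.zeros((600,800,3),np.uint8); c[:300,:400]=cv2.resize(w,(400,300)); c[300:,:400]=cv2.resize(b,(400,300),interpolation=cv2.INTER_CUBIC); c[:400,400:]=cv2.resize(t,(400,400),interpolation=cv2.INTER_CUBIC)
cv2.imwrite("pics/g3.png",c)
E
```

```text
[ 0.5474 -0.1038  0.2171] [-0.262   0.4108 -0.2026 -1.0003 -1.0398  0.3789] [-3.7747 -2.7379  0.0593] t 20.4
z [ 0.329   0.6632 -0.6723] heading 63.61615829691432 tilt 47.75563951803428 y [-0.8963  0.4434 -0.0012] lateral z -0.001159899294051303
tip [0.6059 0.0143 0.0974] [42.1026 -4.4385] corner [48.4894 -4.4329] 0.1044362603520711
rotvec needed deg [ 0.2485 -0.0488  0.0236]
```

View pics/g3.png

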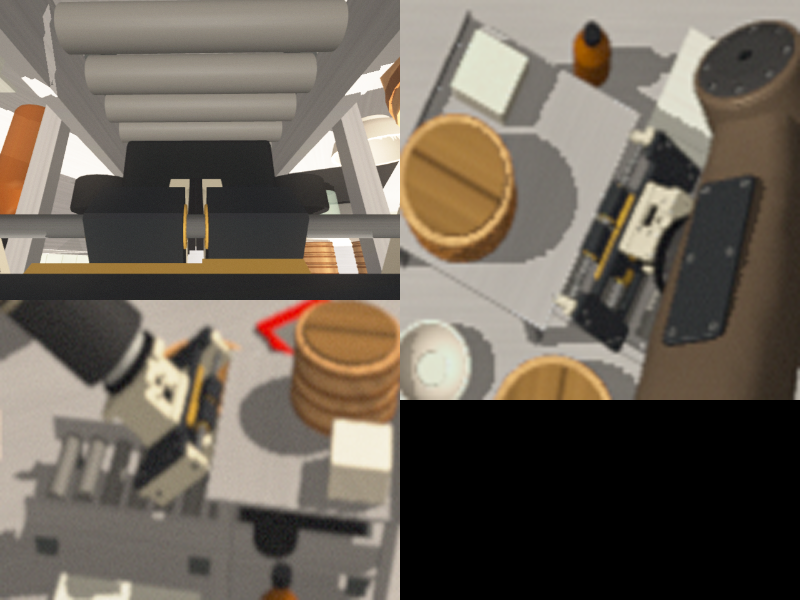

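The shelf edge is clear and the tub is between the cheeks and under the shelf. I'll keep going in small steps.

{"op": "move_arm", "data": {
  "deltas": [
    [0.5,1,0,0,0,0],
    [0.5,1,0,0,0,0],
    [0.5,1,0,0,0,0],
    [0,0,0,0,0,0],
    [0,0,0,0,0,0]
  ]
}}

```text
t: 20.97
eef_pos: [0.5489, -0.1009, 0.2171]
ee_rot: [-3.14, 0.833, -2.029]
force: [-5.3, -3.3, 0.5]
width: 0.0005
```

{"op": "move_arm", "data": {
  "deltas": [
    [0.5,1,0,0,0,0],
    [0.5,1,0,0,0,0],
    [0.5,1,0,0,0,0],
    [0,0,0,0,0,0],
    [0,0,0,0,0,0]
  ]
}}

```text
t: 21.38
eef_pos: [0.5499, -0.0988, 0.2171]
ee_rot: [-3.139, 0.832, -2.028]
force: [-9.0, -8.9, 2.7]
width: 0.0002
```

{"op": "move_arm", "data": {
  "deltas": [
    [0.3,0.6,0,0,0,0],
    [0.2,0.4,0,0,0,0],
    [0,0,0,0,0,0],
    [0,0,0,0,0,0],
    [0,0,0,0,0,0]
  ]
}}

```text
t: 21.8
eef_pos: [0.5501, -0.0985, 0.2172]
ee_rot: [-3.139, 0.831, -2.028]
force: [-10.5, -12.8, 5.0]
width: 0.0006
```

```bash
python3 p.py; python3 -c "
from h import *
s=arm.get_state();print(s['force'],s['moment'])
print('along',-(s['force'][:2]@U),'lat',s['force'][:2]@V)"
```

```text
[ 0.5501 -0.0985  0.2172] [-0.2504  0.41   -0.2021 -1.0007 -1.0312  0.371 ] [-10.5401 -12.75     4.9573] t 21.8
z [ 0.3285  0.6615 -0.6742] heading 63.586893594871285 tilt 47.608101436586956 y [-0.8963  0.4433 -0.0018] lateral z -0.0018244615914160267
tip [0.6086 0.0193 0.0972] [47.7312 -4.5937] corner [54.1361 -4.5829] 0.10419457681156669
rotvec needed deg [ 0.3977 -0.08    0.018 ]
[-10.54014066 -12.75003004   4.95731647] [-3.96533494  3.14388762  1.29391768]
along 16.10026159192489 lat 3.7999220833907588
```

{"op": "move_arm", "data": {
  "deltas": [
    [-1,-2,0,0,0,0],
    [-1,-2,0,0,0,0],
    [-1,-2,0,0,0,0],
    [-1,-2,0,0,0,0],
    [0,0,0,0,0,0]
  ]
}}

```text
t: 22.22
eef_pos: [0.5474, -0.1047, 0.2173]
ee_rot: [-3.139, 0.834, -2.029]
force: [0.1, -0.4, -1.0]
width: 0.0002
```

```bash
python3 p.py|head -1; python3 -c "
from h import *
s=arm.get_state();print(s['force'],s['moment'])
M=np.array([-3.965,3.144,1.294]);F=np.array([-10.54,-12.75,4.957]);r=np.array([.0614,.1237,-.113])
print('dM',M-s['moment'],'rxF',np.cross(r,F-s['force']))"
```

```text
[ 0.5474 -0.1047  0.2173] [-0.2639  0.4108 -0.202  -1.0006 -1.041   0.3801] [ 0.1306 -0.38   -0.9645] t 22.2167
[ 0.13063772 -0.38004869 -0.96449485] [-2.12506796  1.06448215  0.03814139]
dM [-1.83993204  2.07951785  1.25585861] rxF [-0.66531559  0.84220228  0.56044288]
```

{"op": "move_arm", "data": {
  "deltas": [
    [0,0,2.5,0,0,0],
    [0,0,2.5,0,0,0],
    [1,2,0,0,0,0],
    [0.5,1,0,0,0,0],
    [0.5,1,0,0,0,0]
  ]
}}

```text
t: 22.63
eef_pos: [0.5491, -0.1002, 0.2223]
ee_rot: [-3.14, 0.834, -2.029]
force: [-0.0, -0.5, 0.5]
width: 0.0008
```

{"op": "move_arm", "data": {
  "deltas": [
    [0.5,1,0,0,0,0],
    [0.5,1,0,0,0,0],
    [0,0,0,0,0,0],
    [0,0,0,0,0,0],
    [0,0,0,0,0,0]
  ]
}}

```text
t: 23.05
eef_pos: [0.5497, -0.0993, 0.2222]
ee_rot: [-3.139, 0.833, -2.028]
force: [-3.1, -5.7, 2.5]
width: 0.0004
```

{"op": "move_arm", "data": {
  "deltas": [
    [0.4,0.9,0,0,0,0],
    [0.4,0.8,0,0,0,0],
    [0,0,0,0,0,0],
    [0,0,0,0,0,0],
    [0,0,0,0,0,0]
  ]
}}

```text
t: 23.47
eef_pos: [0.55, -0.0987, 0.2223]
ee_rot: [-3.139, 0.831, -2.028]
force: [-7.2, -10.5, 6.7]
width: 0.0002
```

```bash
python3 p.py; python3 -c "
from h import *
s=arm.get_state();print(s['force'],s['moment'])
print('along',-(s['force'][:2]@U),'lat',s['force'][:2]@V)"
```

```text
[ 0.55   -0.0987  0.2223] [-0.2494  0.4022 -0.2001 -0.9962 -1.0359  0.3611] [ -7.2386 -10.4509   6.7244] t 23.4667
z [ 0.3286  0.6615 -0.6741] heading 63.586111360062894 tilt 47.61700755721931 y [-0.8964  0.4432 -0.002 ] lateral z -0.0019995127222986464
tip [0.6085 0.0191 0.1023] [47.5515 -4.5842] corner [53.9553 -4.5712] 0.10935264501620041
rotvec needed deg [ 0.3942 -0.0671  0.0097]
[ -7.23858103 -10.45085155   6.72440727] [-3.29887931  2.07616225  0.56421809]
along 12.576253314302635 lat 1.858818427428326
```

The hard stop is at the same x with the tool 5 mm higher, so this is the tub on the bottomed stop. It's not a tool-on-shelf contact. Backing off straight, then up.

{"op": "move_arm", "data": {
  "deltas": [
    [-2,-4,0,0,0,0],
    [-5,-10,0,0,0,0],
    [-9,-18,0,0,0,0],
    [-11,-22,0,0,0,0],
    [-11,-22,0,0,0,0]
  ]
}}

```text
t: 23.88
eef_pos: [0.5122, -0.1735, 0.2221]
ee_rot: [-3.14, 0.834, -2.028]
force: [0.1, -0.9, 0.0]
width: 0.0004
```

{"op": "move_arm", "data": {
  "deltas": [
    [-10,-20,0,0,0,0],
    [-9,-18,10,0,0,0],
    [-5,-10,20,0,0,0],
    [0,0,25,0,0,0],
    [0,0,25,0,0,0]
  ]
}}

```text
t: 24.3
eef_pos: [0.4881, -0.222, 0.3022]
ee_rot: [3.14, 0.834, -2.033]
force: [0.5, 0.2, 0.5]
width: 0.0007
```

Run:
```python
from h import *
np.set_printoptions(precision=4,suppress=True)
st=arm.get_state();print(st["eef_pos"],st["force"])
w=arm.grab_frame("wrist")[:,:,::-1]; b=arm.grab_frame("scene")[200:320,240:420,::-1]; t=arm.grab_frame("top")[150:270,245:385,::-1]
c=np.zeros((600,800,3),np.uint8); c[:330,:440]=cv2.resize(w,(440,330)); c[330:,:400]=cv2.resize(b,(400,270),interpolation=cv2.INTER_CUBIC); c[:360,440:]=cv2.resize(t,(360,360),interpolation=cv2.INTER_CUBIC)
cv2.imwrite("pics/g4.png",c); cv2.imwrite("pics/w4.png",w)
```

```text
[ 0.4881 -0.222   0.3022] [0.471  0.238  0.5019]
```

View pics/g4.png

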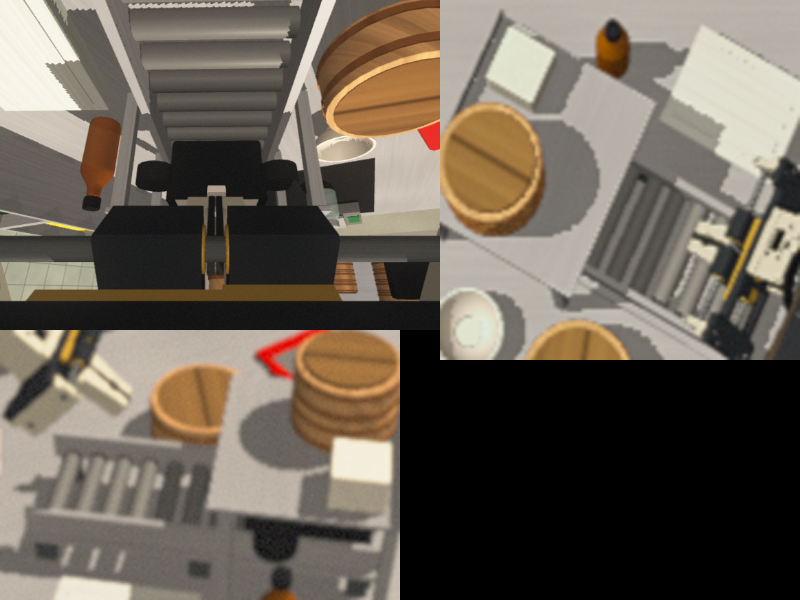

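The tub is home under the shelf, at about (215,175) in the wrist pane. It is held between the cheeks, the things around the lane are in place, and the tool is clear. Handing in.

```bash
python3 -c "
from station import arm
print(arm.job_done(), arm.get_state()['t'])"
```

```text
the job is handed in; nothing more can be done
the job is handed in; nothing more can be done
```

The lid is on, the tub is home against the stop, and the job was handed in a little after 24 s on the robot's clock.

- **Lid:** I pressed the left edge, then the right. Each gave way partway down and then went hard at the clipped height, at 20 N on the left and 12.5 N on the right. I touched the left edge again after the right one clicked, and it was still down.
- **Push:** With the tool tilted about 48°, I pushed the tub's rear face. The readings were about 7 N going into the cheeks, 3 to 4 N of drag, then a steep rise to 16 N, of which I estimate about 11 N was on the stop.
- **Stop check:** I backed off, raised the tool 5 mm and pushed again to 12.6 N. The hard point came at the same place to within 0.2 mm, so the tub was against the stop and the tool was not catching the shelf. The tub had not sprung back.
- **Last look:** The tub sat under the shelf between the cheeks, the things in view around the lane looked unmoved, and the tool was clear with about zero force.

**What did not match or could not be checked:**
- My lane coordinates put the tub's origin at about 124 mm when home, just over the stated 120 mm. My shelf-edge measurements were 1 to 6 mm off in the same direction.
- The wrist moment during the push was about 2.3 times what I expected for contact at the fingertips. I relied on the second push instead.
- With the tub home, the shelf hides most of the lid, so I could not recheck its height there.

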